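# Set and lock the filter wheel of a microscope light source

## Robot

A 7-joint arm with a two-finger parallel gripper is mounted at the origin on the work surface. World frame = base frame: x ahead of the robot, y to its left, z up, the work surface at z = 0. Lengths are in mm, angles in rad, forces in N, time in s.
With the tool pointing down it reaches from about 400 to 850 mm from the base axis. Payload 10.4 kg.
Tool frame: the origin (TCP) lies midway between the tips of the shut fingers; the grasp point (between the pads) lies 19 mm behind it; x points along the fingers, z is the direction in which the jaws open and shut, and the axes are right-handed (so a half turn about x gives the same grasp; the last joint's range is limited). The gripper opens to 85 mm and grips with 20 to 120 N. Pads are 22 mm wide; open, the fingers measure 114 mm over their backs; the gripper's body (76 mm by 85 mm) begins 54 mm behind the grasp point. The pads swing forward as they close: fully open they stand 13 mm farther back than shut.
Start: joints at [-1.196, 0.332, -0.065, 1.46, 0.022, 1.35, -0.088], TCP at [242.109, 576.224, 231.338] pointing down, gripper open.
Joint ranges: [-2.6, 2.6], [-0.5, 2.12], [-1.47, 1.34], [0.16, 2.42], [-1.27, 4.41], [0.06, 2.06], [-2.6, 2.6]. Speed limits (rad/s): [2.22, 2.22, 2.79, 2.79, 3.14, 3.14, 3.14].

## Interface

Orientations are given as [roll, pitch, yaw] about the fixed x, y, z axes, in that order (R = Rz(yaw) Ry(pitch) Rx(roll)).
In Python, from rig import * gives the robot as it stands.
- The arm moves only by the tool step_arm, never from a script. Its argument "deltas" is a list that holds one entry, the list of rows, each a list of 6 numbers: the shift along the world's x, y, z in mm, then the turn, a rotation vector about the world's x, y, z in rad. In form: [[[dx, dy, dz, wx, wy, wz], ...]]. A call has 1 to 20 rows; each row is the pose to reach, as a shift and turn from the pose commanded when the call began; what a row does not reach only later rows make up. A row lasts 1/12 s, in which the tool goes at most 41.7 mm and 7.16 degrees, less where a joint would pass 70% of its speed; a pose out of reach is approached as far as the arm can. A call with a gripper value outside its range is refused whole. "claw" is the closure in counts, from 0 (fully open) to 255 (shut), set as the call begins (left out, the last holds). The fingers move at their own pace and stop on an object; "newtons" is the grip in N (left out, the last holds). Time passes only in rows, so rows that repeat a pose let the fingers close. It gives the time, the measured TCP pose, the force and the opening at its end, in the units of the state.
- read_state(): the state, without advancing time (a new reading comes with each control period).
- capture(name): name is "scene" or "side" or "wrist"; returns a dict with "img" (420x560x3 uint8, blue, green, red), "fx", "fy", "cx", "cy" (pixels), "world_from_camera" (4x4, takes a point from camera to world coordinates). Camera axes: x right, y up, looking along -z (the intrinsics and any distortion apply to the point x, -y, -z); pixel columns grow to the right and rows downward; lengths in mm; the calibration is good to about 2 mm. A picture is of the moment at which its call begins. There is no depth.
- close_job(): hands the job in, once; it reports no verdict.
The state is a dict: "clock": time; "q": joint angles; "joint_velocities": joint speeds; "joint_torque": joint torques, N m; "ee_pos": TCP position; "eef_rot": TCP orientation; "ft_force": force on the tool from outside, world axes, zero at the start; "wrist_torque": the same for the moment, N m; "finger_gap": finger opening in mm.
Only numpy, scipy, OpenCV 4.12 (cv2) and the standard library are available. Lean on these libraries where they do the work, as an engineer would, in place of code of your own. Each camera call takes 0.05 s, during which the arm holds its last target. There are 200 camera calls.

## Task

The filter wheel of the microscope's light source has been left unlocked and on the wrong filter. With a fingertip on its rubber tyre, roll the wheel gently - without leaning on it - until the number 5 stands centred in the small window, then slide the orange lock fully home without forcing it, let go, and leave everything else on the bench as it is.

Things in the scene. Friction and masses are not known exactly. Their poses are not given: they have to be found in the camera images.
- light_source: microscope light source, bolted down: cream wheel housing 170 (x) x 160 (y) mm, flat cover 125 mm above the bench; lamp house 112 mm high on its right (y -90 to -250 mm), black and silver exit collar on its left (to y +118 mm). Origin on the bench below the wheel housing; x runs from the front (robot side at yaw 0) to the back, y to the left, z up
- wheel_unit: filter wheel on its bracket, part of the light source (same origin and axes): number drum and black ribbed rubber tyre on one axle along y. Tyre 120 mm diameter, 30 mm wide (y +17 to +47 mm). The axle does not give, and its bearing is delicate: bear on the wheel with well under 20 N (about 10 N is enough for a fingertip to roll it without slipping). About 4 N along the tyre's rim turns it; it stays where it is left
- lock_slide: guide of the lock, with the lock, part of the light source (same origin and axes). A round-nosed bolt below the cover slides along y into the gap that the wheel has at each number. It centres the wheel by itself if the number is within about 0.08 rad of centre; otherwise the wheel stops it: do not force it (under 20 N), draw it back and put the wheel right
- wheel_slot (a point): point in the plane of the cover's top (125 mm high), middle of the slot (92 mm along x) through which the tyre's top shows, right above the axle: light source x = 0, y = +32 mm. How far the tyre stands above this plane differs from case to case, 6 to 15 mm (its bracket is adjustable), and must be felt. Same axes as the light source
- window (a point): centre of the number window in the cover: light source x = 0, y = -3 mm; opening 28 (x) x 31 (y) mm, dark frame, red index marks at x = 0 at its two sides. Numbers 1 to 8 are black, 17 mm high, on a white drum, upright as seen from the front, with a thin red line half way between neighbours
- filter_wheel (a joint): angle of the wheel (rad): 0 with number 1 in the middle of the window, 0.785 more for each next number, so 3.142 at number 5; stops at -0.35 and 5.85. It grows when the top of the tyre moves to the back (light source +x). Starts between 0.55 and 2.3
- lock (a joint): position of the lock (m): 0 fully home in the wheel, 0.014 fully drawn back, along light source -y (so homewards is +y, towards the wheel). It drags with about 2 N and stays where it is left. Starts drawn back
- lock_tab (a point): middle of the top face of the orange lock tab, which is 16 (x) x 14 (y) mm and stands up 28 mm from the cover; light source x = 0, y = -40 mm when home. Same axes as the light source
- spare_filter: spare filter cell, dark metal disc 32 mm across and 8 high, on the lamp house; leave alone. Origin at its underside
- oil_bottle: small amber immersion-oil bottle, 32 mm across, 70 high; leave alone
- petri_dish: closed Petri dish, 90 mm across, 15 high; leave alone
- slide_box: blue slide box, 85 x 105 x 32 mm; leave alone
- objective_can: clear objective container with black cap, 37 mm across, 56 high; leave alone
- beaker: glass beaker, 68 mm across, 90 high; leave alone
- forceps: steel forceps, 125 mm long, flat on the bench; leave alone
- stain_bottle: amber stain bottle with a red cap, 44 mm across, 100 high; leave alone

How it is judged:
By the outcome, as a careful person would: the job done as asked, in the order asked, and still so for the second after the job is handed in, with the robot touching nothing.
It also fails if it takes over 72 s, if anything falls off the work surface, if the arm or the gripper's body presses on something with over 40 N, if the wrist force passes 120 N, or if a joint passes its speed limit or range.

## Working session

There is one attempt and no reset: what is moved stays moved. The work goes in short steps, Python scripts to look and compute and a tool call to move; the robot and the scene stay as the last step left them, time stands still between calls to the robot, and variables do not carry over. Pictures are saved under pics/ and viewed, about 8 in all and at most 12, crops included, and the job is handed in when it is done.

Besides the shell and the picture viewer there is one more tool, called after "Call:" as name(argument=value, ...) on one line, values as JSON. step_arm: Moves the arm, as the interface text tells. Its arguments: {"type":"object","properties":{"deltas":{"type":"array"},"claw":{"type":"number"},"newtons":{"type":"number"}},"required":["deltas"]}

```bash
mkdir -p pics; ls
python3 - <<'E'
from rig import *
import cv2,numpy as np
s=read_state();print(s)
a=capture("scene");b=capture("side")
np.set_printoptions(precision=3,suppress=True)
for c in (a,b):print({k:v for k,v in c.items() if k!='img'})
cv2.imwrite("pics/scene.png",a['img']);cv2.imwrite("pics/side.png",b['img'])
E
```

```text
pics
{'clock': 0.0, 'q': array([-1.19560996,  0.33288071, -0.06470862,  1.46096474,  0.02158487,
        1.34989803, -0.08851223]), 'joint_velocities': array([ 0.00075953, -0.00071128, -0.00122287, -0.00012544,  0.00057362,
        0.00019405, -0.00061458]), 'joint_torque': array([ 7.38423896e-04, -6.25443435e+01,  4.96487156e-02, -3.91608810e+01,
        1.62444374e-02,  9.79766861e-03,  2.33105447e-05]), 'ee_pos': array([241.95794996, 575.84554084, 230.49924788]), 'eef_rot': array([-3.10672121,  1.56934038, -1.93369717]), 'ft_force': array([ 0.41348318, -0.0939315 , -0.83965374]), 'wrist_torque': array([ 0.03079133,  0.02369397, -0.07032556]), 'finger_gap': 85.11908738030814}
{'fx': 444.8727335354894, 'fy': 444.8727335354894, 'cx': 272.2633640128497, 'cy': 208.15254278041516, 'world_from_camera': array([[   0.667,   -0.638,    0.385, 1004.086],
       [   0.745,    0.567,   -0.352, -407.   ],
       [   0.006,    0.521,    0.853, 1065.47 ],
       [   0.   ,    0.   ,    0.   ,    1.   ]])}
{'fx': 412.7016679281008, 'fy': 412.7016679281008, 'cx': 280.4565556554235, 'cy': 204.85445175724877, 'world_from_camera': array([[ -0.993,   0.084,  -0.083, 473.85 ],
       [ -0.117,  -0.778,   0.618, 686.021],
       [ -0.013,   0.623,   0.782, 959.574],
       [  0.   ,   0.   ,   0.   ,   1.   ]])}
```

View pics/scene.png

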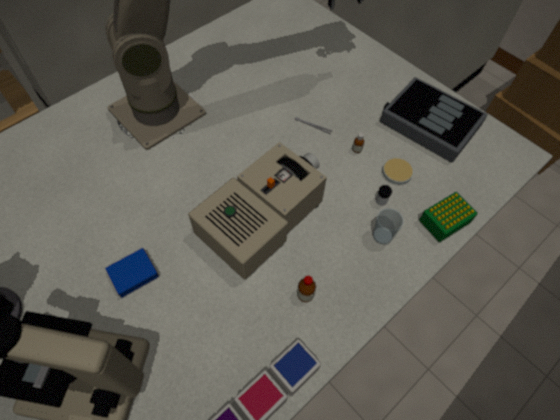

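View pics/side.png

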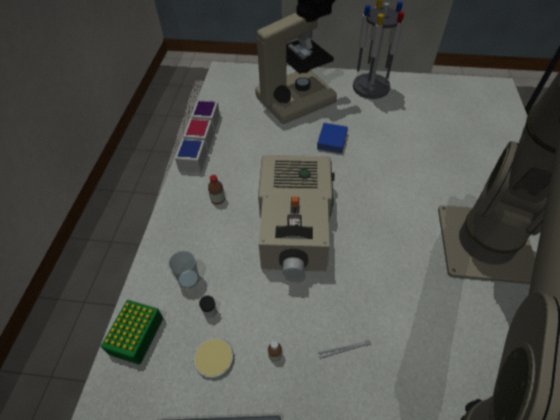

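The scene view shows the slot at about (294,167), the window at (284,175) and the tab at (270,183). In the side view they are at about (294,232), (294,221) and (295,203).

```bash
cat > h.py <<'E'
from rig import *
import cv2,numpy as np
np.set_printoptions(precision=3,suppress=True)
def ray(c,u,v):
    W=c['world_from_camera'];d=W[:3,:3]@np.array([(u-c['cx'])/c['fx'],-(v-c['cy'])/c['fy'],-1]);return W[:3,3],d/np.linalg.norm(d)
def plane(c,u,v,z):
    o,d=ray(c,u,v);return o+d*(z-o[2])/d[2]
def tri(rs):
    A=sum(np.eye(3)-np.outer(d,d) for o,d in rs);b=sum((np.eye(3)-np.outer(d,d))@o for o,d in rs);return np.linalg.solve(A,b)
def proj(c,p):
    W=c['world_from_camera'];q=W[:3,:3].T@(np.asarray(p)-W[:3,3]);return np.array([c['cx']-c['fx']*q[0]/q[2],c['cy']+c['fy']*q[1]/q[2]])
E
python3 - <<'E'
from h import *
a=capture("scene");b=capture("side");w=capture("wrist")
for n,p,q in (("slot",(294,167),(294,232)),("win",(284,175),(294,221)),("tab",(270,183),(295,203))):
    print(n,tri([ray(a,*p),ray(b,*q)]),plane(a,*p,125),plane(b,*q,125))
print(w['world_from_camera'],w['fx'])
from scipy.spatial.transform import Rotation as R
print(R.from_euler('xyz',read_state()['eef_rot']).as_matrix())
E
```

```text
slot [520.763 107.888 123.824] [523.018 107.701 125.   ] [519.261 107.772 125.   ]
win [522.809  72.158 121.797] [524.578  70.569 125.   ] [522.506  74.427 125.   ]
tab [524.395  22.897 133.498] [519.29   26.617 125.   ] [525.536  16.52  125.   ]
[[  0.387  -0.872  -0.301 163.546]
 [  0.922   0.365   0.127 608.456]
 [ -0.001  -0.327   0.945 373.383]
 [  0.      0.      0.      1.   ]] 341.60603367059747
[[-0.    -0.922  0.387]
 [-0.001  0.387  0.922]
 [-1.     0.    -0.001]]
```

Call:
step_arm(deltas=[[[10,-20,0,0,0,0.03],[24,-54,0,0,0,0.06],[40,-90,0,0,0,0.1],[56,-126,0,0,0,0.14],[72,-162,0,0,0,0.18],[88,-198,0,0,0,0.22],[104,-234,0,0,0,0.26],[120,-270,0,0,0,0.3],[136,-306,0,0,0,0.34],[152,-342,0,0,0,0.36],[168,-378,0,0,0,0.38],[184,-412,0,0,0,0.4],[196,-440,0,0,0,0.4],[204,-458,0,0,0,0.4],[208,-466,0,0,0,0.4],[208,-466,0,0,0,0.4],[208,-466,0,0,0,0.4],[208,-466,0,0,0,0.4]]], claw=255, newtons=20)

```text
clock: 1.75
ee_pos: [449.5, 111.9, 231.2]
eef_rot: [0.962, 1.57, 2.537]
ft_force: [-0.3, -0.4, 0.8]
finger_gap: -0.1
```

Run:
```python
from h import *
w=capture("wrist");s=read_state()
print(s['clock'],s['ee_pos'],s['ft_force'],s['finger_gap'],w['world_from_camera'])
np.save("w1.npy",w,allow_pickle=True)
cv2.imwrite("pics/w1.png",cv2.resize(w['img'],None,fx=1.4,fy=1.4,interpolation=cv2.INTER_CUBIC))
```

```text
1.8 [449.549 111.907 231.219] [ 0.129 -0.273  0.789] -0.08392171199178494 [[ -0.005  -0.945  -0.326 364.486]
 [  1.     -0.005  -0.002 111.202]
 [  0.     -0.326   0.945 373.807]
 [  0.      0.      0.      1.   ]]
```

View pics/w1.png

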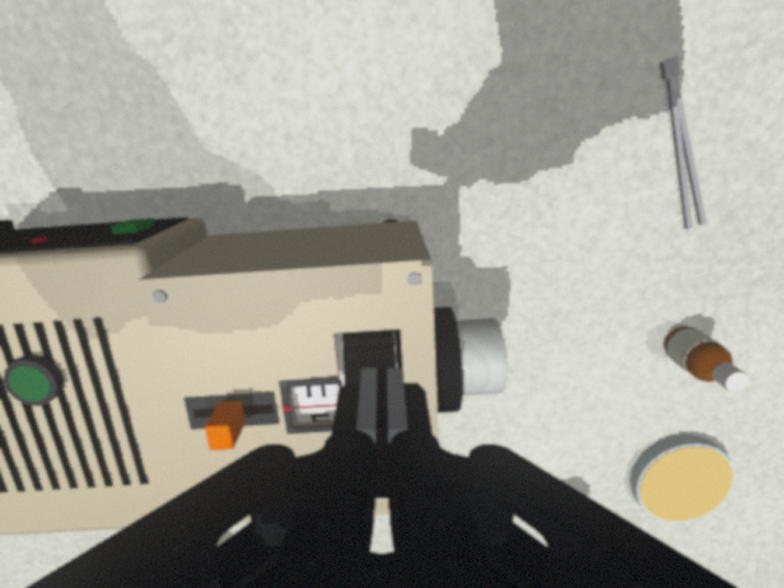

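The picture is upside down: up in the image is toward the robot. The fingers hide the window's right part. The lock tab is at (222,430), the window around (312,405), the slot at (370,350), and a red line is near the index. I'll shift +x for a clear view.

Call:
step_arm(deltas=[[[20,0,0,0,0,0],[45,0,0,0,0,0],[60,0,0,0,0,0],[60,0,0,0,0,0],[60,0,0,0,0,0]]])

```text
clock: 2.22
ee_pos: [509.9, 111.3, 230.8]
eef_rot: [2.017, 1.57, -2.692]
ft_force: [-0.8, -0.4, -0.1]
finger_gap: -0.2
```

Run:
```python
from h import *
w=capture("wrist");s=read_state()
print(s['clock'],s['ee_pos'],s['ft_force'],s['eef_rot'],w['world_from_camera'])
np.save("w2.npy",w,allow_pickle=True)
cv2.imwrite("pics/w2.png",cv2.resize(w['img'][130:330,120:340],None,fx=3.5,fy=3,interpolation=cv2.INTER_CUBIC)[:600])
```

```text
2.2667 [509.474 111.206 230.962] [-0.457 -0.605 -0.036] [ 1.734  1.57  -2.975] [[ -0.004  -0.945  -0.326 424.953]
 [  1.     -0.004  -0.001 110.788]
 [ -0.001  -0.326   0.945 373.465]
 [  0.      0.      0.      1.   ]]
```

View pics/w2.png

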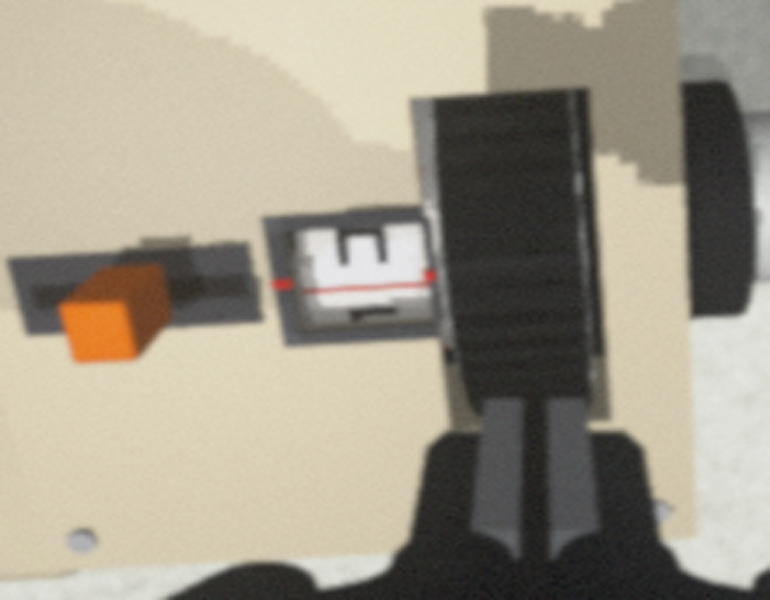

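Two drum digits flank a red half-way line that lies nearly on the index. The index marks are at crop (282,284) and (430,275), the slot corners at (412,100), (590,88), (450,420) and (608,415), and the tab top is around (100,332).

Run:
```python
from h import *
w=np.load("w2.npy",allow_pickle=True).item();w1=np.load("w1.npy",allow_pickle=True).item()
f=lambda x,y:(120+x/3.5,130+y/3)
for n,p in dict(markL=(282,284),markR=(430,275),sFL=(412,100),sFR=(590,88),sBL=(450,420),sBR=(608,415),winFL=(263,217),winBL=(287,346),back1=(70,571),back2=(395,555),end1=(679,80),end2=(694,530)).items():
    print(n,plane(w,*f(*p),125)[:2])
print('tab',[plane(w,*f(*p),153)[:2] for p in((62,303),(127,302),(137,360),(75,362))])
print('w1 front',[plane(w1,x/1.4,y/1.4,125)[:2] for x,y in((142,277),(430,261))],'tab',tri([ray(w,*f(100,332)),ray(w1,220/1.4,438/1.4)]))
c=w['img'];u,v=map(int,f(355,280))
cv2.imwrite("pics/win.png",cv2.resize(c[v-25:v+25,u-35:u+35][::-1,::-1],None,fx=8,fy=8,interpolation=cv2.INTER_CUBIC))
```

```text
markL [523.324  54.944]
markR [520.667  88.046]
sFL [474.76   85.365]
sFR [471.639 122.691]
sBL [563.056  91.713]
sBR [561.352 128.66 ]
winFL [505.013  51.974]
winBL [541.044  54.946]
back1 [612.61   -3.264]
back2 [606.763  77.376]
end1 [469.598 141.222]
end2 [598.008 150.515]
tab [array([517.183,  17.055]), array([516.874,  30.047]), array([531.746,  30.497]), array([532.327,  17.82 ])]
w1 front [array([441.655, -18.532]), array([431.859, 137.777])] tab [524.207  24.195 153.644]
```

View pics/win.png

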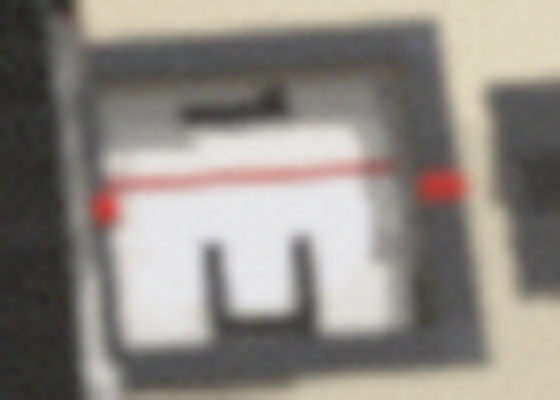

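The upright crop shows the top of a "4" in front and the bottom of a "3" behind. The red line is slightly behind the index, so the wheel is at about 2.0 rad and needs roughly +1.14 rad, or 68 mm of rim. The source's yaw is about 0.072 and the slot centre about (519,106). I'll go above the front part of the tyre.

Call:
step_arm(deltas=[[[-3,-3,-10,0,0,0.03],[-7,-6,-35,0,0,0.07],[-7,-6,-60,0,0,0.07],[-7,-6,-76,0,0,0.07],[-7,-6,-84,0,0,0.07],[-7,-6,-84,0,0,0.07],[-7,-6,-84,0,0,0.07]]])

```text
clock: 2.85
ee_pos: [503.0, 104.6, 148.0]
eef_rot: [-0.616, 1.57, 1.027]
ft_force: [0.1, -0.7, 0.7]
finger_gap: -0.1
```

Call:
step_arm(deltas=[[[0,0,-1,0,0,0],[0,0,-2,0,0,0],[0,0,-3,0,0,0],[0,0,-4,0,0,0],[0,0,-4,0,0,0],[0,0,-4,0,0,0]]])

```text
clock: 3.35
ee_pos: [503.1, 104.2, 143.4]
eef_rot: [0.683, 1.571, 2.326]
ft_force: [0.2, -0.8, 0.1]
finger_gap: 0.1
```

Run:
```python
from h import *
w=capture("wrist");s=read_state()
print(s['clock'],s['ee_pos'],s['ft_force'],s['joint_torque'])
np.save("w3.npy",w,allow_pickle=True)
cv2.imwrite("pics/w3.png",w['img'])
```

```text
3.4 [503.152 104.224 143.402] [-0.86   0.162 -0.797] [ -0.007 -43.674   2.468 -35.956   0.013  -0.001   0.   ]
```

View pics/w3.png

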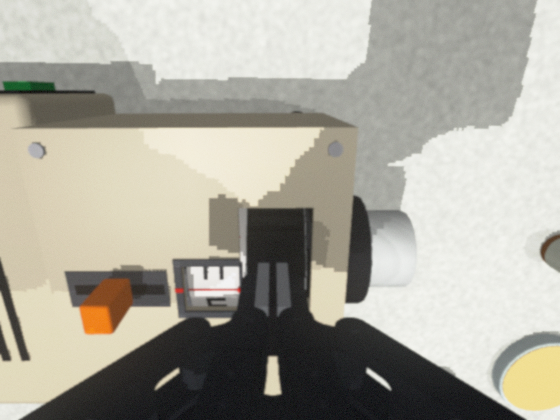

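The window stays visible at (208,290) while the tip is over the tyre. Now feeling for the tyre.

Call:
step_arm(deltas=[[[0,0,-0.7,0,0,0],[0,0,-1.3,0,0,0],[0,0,-2,0,0,0],[0,0,-2,0,0,0],[0,0,-2,0,0,0]]])

```text
clock: 3.82
ee_pos: [503.1, 104.2, 141.3]
eef_rot: [1.09, 1.571, 2.733]
ft_force: [-0.1, 0.3, 0.6]
finger_gap: 0.1
```

Call:
step_arm(deltas=[[[0,0,-0.7,0,0,0],[0,0,-1,0,0,0],[0,0,-1,0,0,0],[0,0,-1,0,0,0]]])

```text
clock: 4.15
ee_pos: [503.1, 104.2, 140.3]
eef_rot: [0.67, 1.571, 2.313]
ft_force: [0.3, -1.4, 1.4]
finger_gap: -0.1
```

Call:
step_arm(deltas=[[[0,0,-0.7,0,0,0],[0,0,-1,0,0,0],[0,0,-1,0,0,0],[0,0,-1,0,0,0]]])

```text
clock: 4.48
ee_pos: [503.1, 104.2, 139.3]
eef_rot: [0.789, 1.571, 2.432]
ft_force: [0.7, 0.4, -0.6]
finger_gap: 0.1
```

Call:
step_arm(deltas=[[[0,0,-0.5,0,0,0],[0,0,-1,0,0,0],[0,0,-1,0,0,0],[0,0,-1,0,0,0]]])

```text
clock: 4.82
ee_pos: [503.1, 104.2, 138.3]
eef_rot: [1.16, 1.571, 2.803]
ft_force: [-1.1, -0.0, -0.1]
finger_gap: 0.3
```

Call:
step_arm(deltas=[[[0,0,-0.5,0,0,0],[0,0,-1,0,0,0],[0,0,-1,0,0,0],[0,0,-1,0,0,0]]])

```text
clock: 5.15
ee_pos: [503.1, 104.2, 137.3]
eef_rot: [1.13, 1.571, 2.773]
ft_force: [-1.1, 0.1, 0.8]
finger_gap: 0.0
```

Call:
step_arm(deltas=[[[0,0,-0.5,0,0,0],[0,0,-1,0,0,0],[0,0,-1,0,0,0],[0,0,-1,0,0,0]]])

```text
clock: 5.48
ee_pos: [503.1, 104.2, 136.3]
eef_rot: [0.534, 1.571, 2.177]
ft_force: [-0.3, -0.2, -0.9]
finger_gap: 0.0
```

Call:
step_arm(deltas=[[[0,0,-0.3,0,0,0],[0,0,-0.5,0,0,0],[0,0,-0.5,0,0,0]]])

```text
clock: 5.73
ee_pos: [503.1, 104.2, 135.8]
eef_rot: [0.336, 1.571, 1.979]
ft_force: [-0.7, -0.2, -0.2]
finger_gap: -0.5
```

Call:
step_arm(deltas=[[[0,0,-0.3,0,0,0],[0,0,-0.5,0,0,0],[0,0,-0.5,0,0,0]]])

```text
clock: 5.98
ee_pos: [503.1, 104.3, 135.4]
eef_rot: [-0.236, 1.571, 1.407]
ft_force: [-0.2, 0.8, 2.4]
finger_gap: -0.2
```

Call:
step_arm(deltas=[[[0,0,-0.3,0,0,0],[0,0,-0.5,0,0,0],[0,0,-0.5,0,0,0]]])

```text
clock: 6.23
ee_pos: [503.2, 104.3, 135.2]
eef_rot: [-0.742, 1.57, 0.901]
ft_force: [-1.1, 0.2, 4.8]
finger_gap: -0.3
```

Call:
step_arm(deltas=[[[0,0,-0.3,0,0,0],[0,0,-0.5,0,0,0],[0,0,-0.5,0,0,0]]])

```text
clock: 6.48
ee_pos: [503.3, 104.3, 135.0]
eef_rot: [-0.864, 1.57, 0.779]
ft_force: [-3.4, -0.4, 8.2]
finger_gap: 0.1
```

Contact is at z≈135.5, with about 8 N now and roughly 6 N/mm. First stroke, 34 mm.

Call:
step_arm(deltas=[[[1,0.1,-0.1,0,0,0],[3,0.2,-0.2,0,0,0],[5,0.4,-0.2,0,0,0],[7,0.5,-0.2,0,0,0],[9,0.6,-0.1,0,0,0],[11,0.8,0,0,0,0],[13,0.9,0,0,0,0],[15,1.1,0,0,0,0],[15,1.1,0,0,0,0]]])

```text
clock: 7.23
ee_pos: [519.2, 105.6, 135.8]
eef_rot: [-1.211, 1.568, 0.431]
ft_force: [-1.9, -0.4, 12.6]
finger_gap: 0.4
```

Call:
step_arm(deltas=[[[1,0.1,0,0,0,0],[3,0.2,0,0,0,0],[5,0.4,0,0,0,0],[7,0.5,0,0,0,0],[9,0.6,0,0,0,0],[11,0.8,0,0,0,0],[13,0.9,-0.1,0,0,0],[15,1.1,-0.2,0,0,0],[17,1.2,-0.4,0,0,0],[17,1.2,-0.4,0,0,0]]])

```text
clock: 8.07
ee_pos: [536.1, 106.8, 135.0]
eef_rot: [-1.201, 1.569, 0.442]
ft_force: [-1.0, -0.7, 9.2]
finger_gap: -0.2
```

Call:
step_arm(deltas=[[[0,0,2,0,0,0],[0,0,5,0,0,0],[-10,-0.7,8,0,0,0],[-25,-1.8,8,0,0,0],[-34,-2.4,8,0,0,0],[-34,-2.4,8,0,0,0],[-34,-2.4,8,0,0,0]]])

```text
clock: 8.65
ee_pos: [501.1, 104.3, 142.0]
eef_rot: [-0.433, 1.57, 1.21]
ft_force: [0.3, 0.3, 0.1]
finger_gap: 0.0
```

Run:
```python
from h import *
w=capture("wrist");s=read_state()
print(s['clock'],s['ee_pos'],s['ft_force'])
np.save("w4.npy",w,allow_pickle=True)
cv2.imwrite("pics/w4.png",cv2.resize(w['img'][240:340,150:290][::-1,::-1],None,fx=5,fy=5,interpolation=cv2.INTER_CUBIC))
```

```text
8.7 [501.433 104.266 142.059] [-0.01   0.067  0.665]
```

View pics/w4.png

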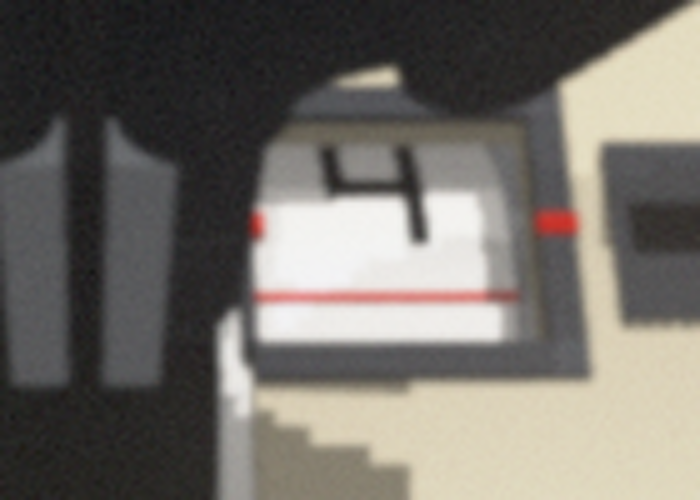

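The 4 is a little behind the index and the 4|5 line in front of it (crop rows: line 297, marks 222). I'll work out the angle with a drum model, fitting the drum radius from both pictures.

```bash
cat >> h.py <<'E'
from scipy.optimize import brentq,least_squares
yaw=0.072;X=np.array([np.cos(yaw),np.sin(yaw),0]);Y=np.array([-np.sin(yaw),np.cos(yaw),0])
ZA=135.5-60
def O_from_marks(w,p,ly): # origin from an index mark pixel at light y=ly
    return plane(w,*p,125)-ly*Y-np.array([0,0,125])
def line_angle(w,row,col,O,R):
    # angle of drum line about axle seen at pixel (col,row)
    o,d=ray(w,col,row)
    o=o-O-np.array([0,0,ZA]);e=[o@X,o[2]];f=[d@X,d[2]]
    e,f=np.array(e),np.array(f);A=f@f;B=e@f;C=e@e-R*R
    t=(-B-np.sqrt(B*B-A*C))/A;p=e+t*f;return np.arctan2(p[0],p[1])
E
python3 - <<'E'
from h import *
w2=np.load("w2.npy",allow_pickle=True).item();w4=np.load("w4.npy",allow_pickle=True).item()
f2=lambda x,y:(120+x/3.5,130+y/3);f4=lambda x,y:(289.5-x/5,339.5-y/5)
O2=(plane(w2,*f2(282,284),125)+plane(w2,*f2(430,275),125))/2+3*Y-[0,0,125]
O4=plane(w4,*f4(556,223),125)+19.6*Y-[0,0,125]
print(O2,O4)
for R in (44,46,48,50):
    print(R,'w2 line',1.963+line_angle(w2,*f2(368,290)[::-1],O2,R),
     'w4 line',2.749+line_angle(w4,*f4(400,297)[::-1],O4,R),
     '4bot',line_angle(w4,*f4(420,240)[::-1],O4,R)*R+8.5, '4top',line_angle(w4,*f4(365,147)[::-1],O4,R)*R-8.5)
E
```

```text
[521.78   74.487   0.   ] [522.261  74.241   0.   ]
44 w2 line 2.0856055784055347 w4 line 2.620186718826857 4bot 9.89199507099076 4top 7.490488133571606
46 w2 line 2.06227712430571 w4 line 2.601460734295525 4bot 8.599382879139226 4top 5.348729889762703
48 w2 line 2.0411343221986904 w4 line 2.584420953218289 4bot 7.329937489928106 4top 3.40851784410221
50 w2 line 2.0218724137642883 w4 line 2.5688440363423344 4bot 6.079071657436564 4top 1.606992876862952
```

The wheel is at about 2.60 (±0.03), so it needs +0.54, the same stroke again. Down and roll.

Call:
step_arm(deltas=[[[0,0,-3,0,0,0],[0,0,-5.5,0,0,0],[0,0,-6.5,0,0,0],[0,0,-7.2,0,0,0],[0,0,-7.7,0,0,0],[0,0,-7.7,0,0,0]]])

```text
clock: 9.2
ee_pos: [501.5, 104.2, 134.8]
eef_rot: [-0.949, 1.57, 0.694]
ft_force: [-1.9, -0.4, 6.8]
finger_gap: 0.2
```

Call:
step_arm(deltas=[[[1,0.1,0,0,0,0],[3,0.2,0,0,0,0],[5,0.4,0,0,0,0],[7,0.5,0.1,0,0,0],[9,0.6,0.1,0,0,0],[11,0.8,0.1,0,0,0],[13,0.9,0.1,0,0,0],[15,1.1,0.1,0,0,0],[17,1.2,0.1,0,0,0],[17,1.2,0.1,0,0,0]]])

```text
clock: 10.03
ee_pos: [519.4, 105.5, 135.8]
eef_rot: [-1.244, 1.568, 0.399]
ft_force: [-3.1, 0.2, 13.1]
finger_gap: -0.0
```

Call:
step_arm(deltas=[[[1,0.1,0,0,0,0],[3,0.2,0,0,0,0],[5,0.4,0,0,0,0],[7,0.5,0,0,0,0],[9,0.6,-0.1,0,0,0],[11,0.8,-0.1,0,0,0],[13,0.9,-0.2,0,0,0],[15,1.1,-0.3,0,0,0],[16.5,1.2,-0.4,0,0,0],[16.5,1.2,-0.4,0,0,0]]])

```text
clock: 10.87
ee_pos: [535.7, 106.7, 135.0]
eef_rot: [-1.234, 1.569, 0.408]
ft_force: [-1.2, -0.3, 9.1]
finger_gap: -0.4
```

Call:
step_arm(deltas=[[[0,0,2,0,0,0],[0,0,5,0,0,0],[-10,0,20,0,0,0],[-25,20,50,0,0,0],[-34,30,70,0,0,0],[-34,30,80,0,0,0],[-34,30,80,0,0,0],[-34,30,80,0,0,0]]])

```text
clock: 11.53
ee_pos: [501.0, 135.9, 213.6]
eef_rot: [-1.899, 1.57, -0.257]
ft_force: [0.6, -0.7, -0.8]
finger_gap: 0.1
```

Run:
```python
from h import *
w=capture("wrist");s=read_state()
print(s['clock'],s['ee_pos'],s['ft_force'])
np.save("w5.npy",w,allow_pickle=True)
O=[521.9,74.4,0];c=proj(w,O+X*0-3*Y+[0,0,125]);print(c)
u,v=map(int,c)
print(u,v)
cv2.imwrite("pics/w5.png",cv2.resize(w['img'][v-40:v+40,u-60:u+50][::-1,::-1],None,fx=7,fy=7,interpolation=cv2.INTER_CUBIC))
```

```text
11.5833 [500.632 135.542 212.837] [0.291 0.236 0.31 ]
[183.336 237.296]
183 237
```

View pics/w5.png

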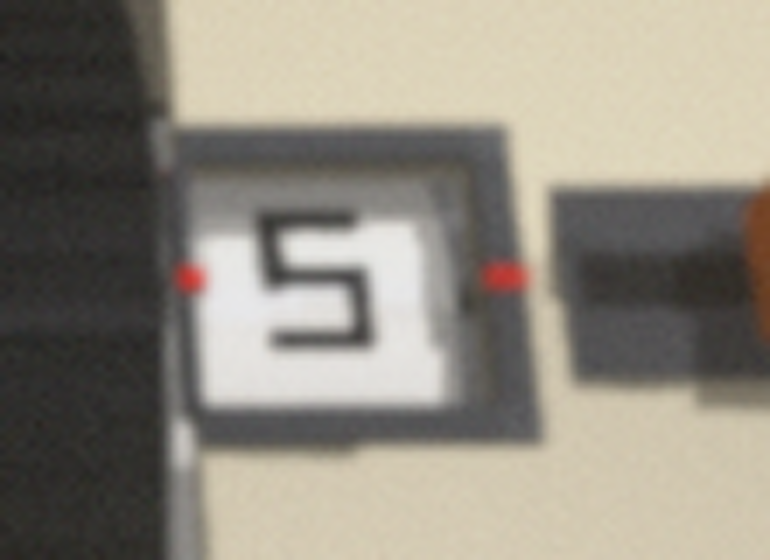

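The 5 is in the window (rows 212–345, mid 278; marks at 278), but the drum lies below the cover, so parallax matters. I'll fit the drum radius.

Run:
```python
from h import *
w2=np.load("w2.npy",allow_pickle=True).item();w4=np.load("w4.npy",allow_pickle=True).item();w5=np.load("w5.npy",allow_pickle=True).item()
f2=lambda x,y:(120+x/3.5,130+y/3);f4=lambda x,y:(289.5-x/5,339.5-y/5);f5=lambda x,y:(232.5-x/7,276.5-y/7)
O4=plane(w4,*f4(556,223),125)+19.6*Y-[0,0,125]
O5=plane(w5,*f5(505,278),125)+19.6*Y-[0,0,125]
print(O5,plane(w5,*f5(188,279),125))
for R in (38,40,42,44,46,48):
    L=lambda w,p,O:line_angle(w,*p[::-1],O,R)
    t,b=L(w5,f5(310,205),O5),L(w5,f5(320,352),O5)
    t4,b4=L(w4,f4(365,147),O4),L(w4,f4(420,242),O4)
    print(R,'w5 theta',3.142+(t+b)/2,'height',R*(t-b),'w4 line',2.749+L(w4,f4(400,297),O4),'w4 digit',2.356+b4+8.5/R,t4+2.356-8.5/R)
```

```text
[521.521  74.087   0.   ] [520.402  87.793 125.   ]
38 w5 theta 3.3027092638272277 height 19.61467562656661 w4 line 2.6895586650390224 w4 digit 2.7162033191337684 2.812645110795867
40 w5 theta 3.267176083687523 height 18.972175775967827 w4 line 2.6638544297806828 w4 digit 2.663276630884845 2.6803391580319453
42 w5 theta 3.2364155563939607 height 18.442052449128006 w4 line 2.640871948697634 w4 digit 2.616531176117594 2.592874428169176
44 w5 theta 3.209394663873798 height 17.99146615245538 w4 line 2.620186718826857 w4 digit 2.574858660992154 2.526238366672082
46 w5 theta 3.1853913586408713 height 17.599480186448545 w4 line 2.601460734295525 w4 digit 2.537419906218757 2.4722767367339715
48 w5 theta 3.163876678161812 height 17.252009281334374 w4 line 2.584420953218289 w4 digit 2.5035629289595644 2.4270107884187957
```

Parallax leaves the angle between 3.16 and 3.26. I'll put the camera straight above the window, where parallax vanishes.

Call:
step_arm(deltas=[[[20,0,0,0,0,0],[50,-5,0,0,0,0],[85,-10,-10,0,0,0],[106,-15,-20,0,0,0],[106,-15,-20,0,0,0],[106,-15,-20,0,0,0]]])

```text
clock: 12.08
ee_pos: [606.4, 119.6, 191.0]
eef_rot: [2.091, 1.566, -2.552]
ft_force: [-0.3, -0.4, 0.4]
finger_gap: -0.0
```

Run:
```python
from h import *
w=capture("wrist");s=read_state()
print(s['clock'],s['ee_pos'],w['world_from_camera'][:3,3])
np.save("w6.npy",w,allow_pickle=True)
O=[521.7,74.3,0];c=proj(w,O-3*Y+[0,0,125]);print(c)
u,v=map(int,c)
print(u,v)
cv2.imwrite("pics/w6.png",cv2.resize(w['img'][v-40:v+40,u-60:u+50][::-1,::-1],None,fx=7,fy=7,interpolation=cv2.INTER_CUBIC))
```

```text
12.1333 [606.08  120.419 192.101] [522.11 113.8  333.89]
[199.736  87.229]
199 87
```

View pics/w6.png

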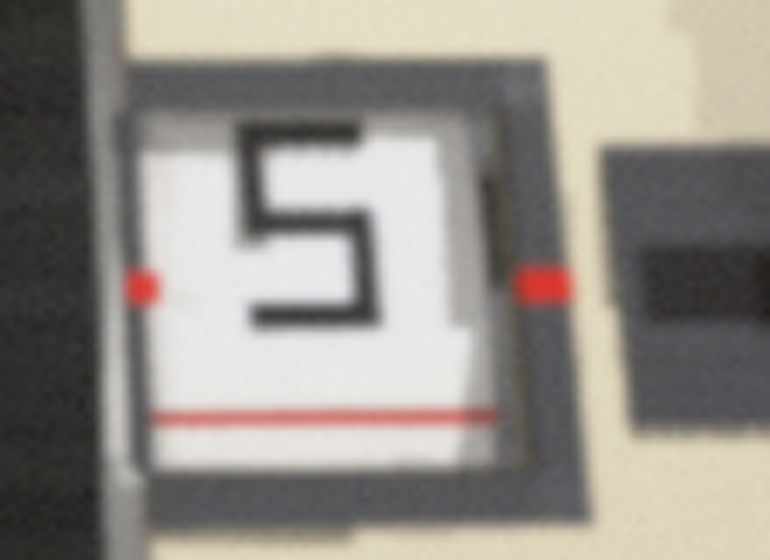

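Run:
```python
from h import *
w=np.load("w6.npy",allow_pickle=True).item()
f=lambda x,y:(199+50-.5-x/7,87+40-.5-y/7)
O=plane(w,*f(543,285),125)+19.6*Y-[0,0,125];print(O)
for R in (36,38,40,42,44,46):
    L=lambda p:line_angle(w,*p[::-1],O,R)
    t,m,b,l=L(f(300,122)),L(f(305,222)),L(f(315,327)),L(f(320,418))
    print(R,'d digit',(t+b)/2,m,'h',R*(t-b),'d line',.3927+l)
```

```text
[520.885  74.31    0.   ]
36 d digit 0.14238467451078002 0.13939853431261862 h 17.6041499335644 d line 0.07906365476846022
38 d digit 0.13402891357968638 0.13179157403403347 h 17.396565264142897 d line 0.10007240745454188
40 d digit 0.12661028936225233 0.12495208693855007 h 17.197573744372683 d line 0.11883887347990574
42 d digit 0.11997479634027501 0.11876921986699766 h 17.005396557836402 d line 0.135710672029838
44 d digit 0.11400126502428401 0.11315253551979118 h 16.818700142582703 d line 0.1509658509177034
46 d digit 0.10859287366545531 0.10802750968678793 h 16.636466879515627 d line 0.16482973487404337
```

The drum radius fits at 41 mm and the wheel is about 0.125 rad too far, so I'll roll back about 7.3 mm.

Call:
step_arm(deltas=[[[-20,-3,0,0,0,0],[-50,-8,-5,0,0,0],[-76,-13,-20,0,0,0],[-83,-13.5,-40,0,0,0],[-83,-13.5,-52,0,0,0],[-83,-13.5,-55,0,0,0],[-83,-13.5,-56.5,0,0,0],[-83,-13.5,-57,0,0,0],[-83,-13.5,-57,0,0,0]]])

```text
clock: 12.88
ee_pos: [524.6, 108.2, 137.6]
eef_rot: [-1.536, 1.57, 0.107]
ft_force: [-0.8, 0.3, 0.8]
finger_gap: 0.4
```

Call:
step_arm(deltas=[[[0,0,-0.5,0,0,0],[0,0,-1,0,0,0],[0,0,-1.5,0,0,0],[0,0,-2,0,0,0],[0,0,-2,0,0,0]]])

```text
clock: 13.3
ee_pos: [524.2, 108.1, 135.9]
eef_rot: [-1.124, 1.57, 0.518]
ft_force: [-1.9, -0.5, 7.2]
finger_gap: -0.4
```

Call:
step_arm(deltas=[[[0,0,-0.3,0,0,0],[-1,-0.1,-0.3,0,0,0],[-2,-0.1,-0.3,0,0,0],[-3,-0.2,-0.3,0,0,0],[-4,-0.3,-0.3,0,0,0],[-5,-0.4,-0.3,0,0,0],[-6,-0.4,-0.3,0,0,0],[-7.3,-0.5,-0.3,0,0,0],[-7.3,-0.5,-0.3,0,0,0],[-7.3,-0.5,-0.3,0,0,0]]])

```text
clock: 14.13
ee_pos: [517.7, 107.7, 135.9]
eef_rot: [-1.364, 1.567, 0.279]
ft_force: [1.7, 0.5, 6.0]
finger_gap: 0.1
```

Call:
step_arm(deltas=[[[0,0,2,0,0,0],[0,0,6,0,0,0],[10,2,20,0,0,0],[40,8,40,0,0,0],[75,13,56,0,0,0],[90,13,56,0,0,0],[90,13,56,0,0,0],[90,13,56,0,0,0]]])

```text
clock: 14.8
ee_pos: [606.3, 120.3, 190.0]
eef_rot: [2.077, 1.569, -2.564]
ft_force: [-0.2, -0.1, -0.6]
finger_gap: -0.4
```

Run:
```python
from h import *
w=capture("wrist");s=read_state()
print(s['clock'],s['ee_pos'],w['world_from_camera'][:3,3])
np.save("w7.npy",w,allow_pickle=True)
O=[521.7,74.3,0];c=proj(w,O-3*Y+[0,0,125]);print(c)
u,v=map(int,c)
print(u,v)
cv2.imwrite("pics/w7.png",cv2.resize(w['img'][v-40:v+40,u-60:u+50][::-1,::-1],None,fx=7,fy=7,interpolation=cv2.INTER_CUBIC))
```

```text
14.85 [605.591 120.315 189.955] [521.55  114.017 332.685]
[198.209  86.937]
198 86
```

View pics/w7.png

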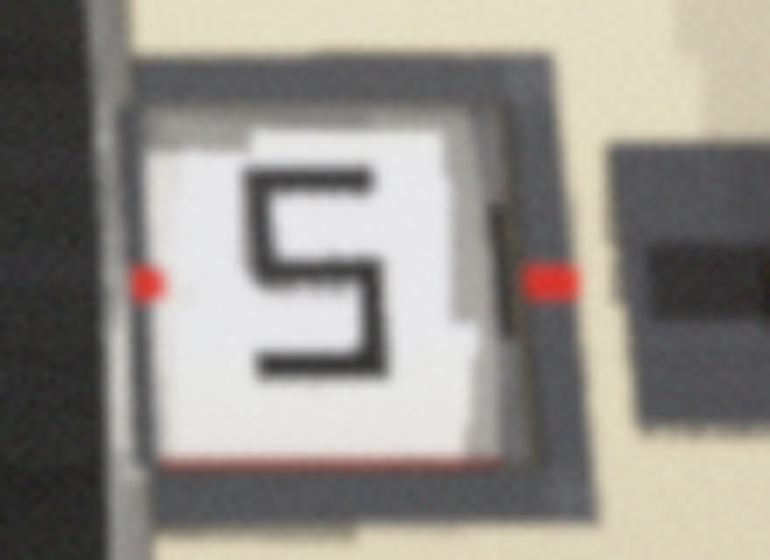

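The 5 is centred within about 0.02 rad (digit rows 170–378, mid 274, marks 284). Now behind the lock tab.

Call:
step_arm(deltas=[[[-8,-14,0,0,0,0],[-24,-40,0,0,0,0],[-42,-72,0,0,0,0],[-60,-104,0,0,0,0],[-74,-126,0,0,0,0],[-78,-132,0,0,0,0],[-78,-132,-5,0,0,0],[-78,-132,-20,0,0,0],[-78,-132,-38,0,0,0],[-78,-132,-50,0,0,0],[-78,-132,-55,0,0,0],[-78,-132,-55,0,0,0],[-78,-132,-55,0,0,0]]])

```text
clock: 15.93
ee_pos: [528.4, -11.0, 135.7]
eef_rot: [1.602, 1.57, -3.038]
ft_force: [-0.2, -1.0, 0.6]
finger_gap: -0.1
```

Run:
```python
from h import *
w=capture("wrist");s=read_state()
print(s['clock'],s['ee_pos'],s['ft_force'])
np.save("w8.npy",w,allow_pickle=True)
cv2.imwrite("pics/w8.png",w['img'])
```

```text
15.9833 [528.743 -11.128 136.197] [ 0.594 -0.191  0.439]
```

View pics/w8.png

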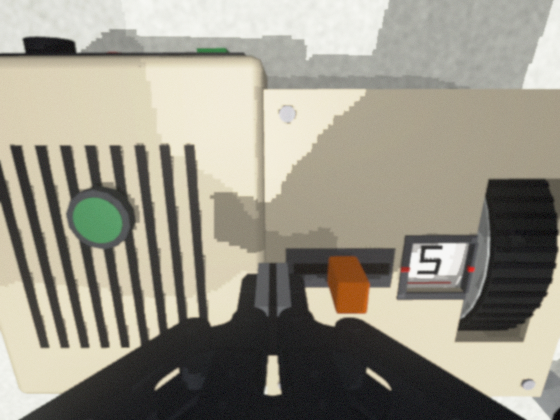

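The tip stands clear to the left of the tab (tip right edge about 293, tab left edge about 330). The filter cell is far off at (100,217). Advancing along light-source +y.

Call:
step_arm(deltas=[[[-0.1,2,0,0,0,0],[-0.3,4,0,0,0,0],[-0.4,6,0,0,0,0],[-0.6,8,0,0,0,0],[-0.6,9,0,0,0,0],[-0.7,10,0,0,0,0],[-0.7,10,0,0,0,0]]])

```text
clock: 16.57
ee_pos: [527.6, -1.2, 135.7]
eef_rot: [-0.16, 1.571, 1.483]
ft_force: [-0.2, 0.2, 0.0]
finger_gap: -0.1
```

Call:
step_arm(deltas=[[[-0.1,1,0,0,0,0],[-0.1,2,0,0,0,0],[-0.2,3,0,0,0,0],[-0.3,4,0,0,0,0],[-0.3,4,0,0,0,0]]])

```text
clock: 16.98
ee_pos: [527.3, 2.6, 135.6]
eef_rot: [-3.002, 1.571, -1.359]
ft_force: [0.1, -0.1, 0.6]
finger_gap: 0.0
```

Call:
step_arm(deltas=[[[-0.1,0.7,0,0,0,0],[-0.1,1.4,0,0,0,0],[-0.1,2,0,0,0,0],[-0.1,2,0,0,0,0]]])

```text
clock: 17.32
ee_pos: [527.2, 4.4, 135.7]
eef_rot: [2.575, 1.571, -2.066]
ft_force: [-0.7, -2.8, 1.2]
finger_gap: 0.1
```

Call:
step_arm(deltas=[[[-0.1,0.7,0,0,0,0],[-0.1,1.4,0,0,0,0],[-0.1,2,0,0,0,0],[-0.1,2,0,0,0,0]]])

```text
clock: 17.65
ee_pos: [527.0, 6.7, 135.6]
eef_rot: [0.878, 1.571, 2.521]
ft_force: [-0.9, -1.2, -0.2]
finger_gap: -0.0
```

Call:
step_arm(deltas=[[[-0.1,0.7,0,0,0,0],[-0.1,1.4,0,0,0,0],[-0.1,2,0,0,0,0],[-0.1,2,0,0,0,0]]])

```text
clock: 17.98
ee_pos: [526.9, 8.7, 135.6]
eef_rot: [1.027, 1.57, 2.67]
ft_force: [-1.5, -1.4, 0.5]
finger_gap: 0.2
```

Call:
step_arm(deltas=[[[-0.1,0.7,0,0,0,0],[-0.1,1.4,0,0,0,0],[-0.1,2,0,0,0,0],[-0.1,2,0,0,0,0]]])

```text
clock: 18.32
ee_pos: [526.8, 10.7, 135.6]
eef_rot: [1.007, 1.571, 2.651]
ft_force: [-0.6, -0.9, 0.1]
finger_gap: 0.1
```

Call:
step_arm(deltas=[[[-0.1,0.7,0,0,0,0],[-0.1,1.4,0,0,0,0],[-0.1,2,0,0,0,0],[-0.1,2,0,0,0,0]]])

```text
clock: 18.65
ee_pos: [526.7, 12.7, 135.6]
eef_rot: [0.845, 1.571, 2.488]
ft_force: [-1.0, -1.9, -0.0]
finger_gap: -0.2
```

Call:
step_arm(deltas=[[[0,0.5,0,0,0,0],[-0.1,1,0,0,0,0],[-0.1,1.5,0,0,0,0],[-0.1,1.5,0,0,0,0]]])

```text
clock: 18.98
ee_pos: [526.6, 14.2, 135.6]
eef_rot: [0.995, 1.571, 2.639]
ft_force: [-1.4, -2.8, 1.0]
finger_gap: -0.1
```

Call:
step_arm(deltas=[[[0,0.5,0,0,0,0],[-0.1,1,0,0,0,0],[-0.1,1,0,0,0,0]]])

```text
clock: 19.23
ee_pos: [526.6, 14.8, 135.6]
eef_rot: [3.105, 1.571, -1.535]
ft_force: [-0.9, -2.8, -0.4]
finger_gap: -0.3
```

Call:
step_arm(deltas=[[[0,0.5,0,0,0,0],[-0.1,1,0,0,0,0],[-0.1,1,0,0,0,0]]])

```text
clock: 19.48
ee_pos: [526.6, 15.0, 135.6]
eef_rot: [-3.103, 1.57, -1.461]
ft_force: [-0.2, -6.7, 0.1]
finger_gap: 0.0
```

Call:
step_arm(deltas=[[[0,0.5,0,0,0,0],[-0.1,1,0,0,0,0],[-0.1,1,0,0,0,0]]])

```text
clock: 19.73
ee_pos: [526.6, 15.1, 135.7]
eef_rot: [-3.045, 1.569, -1.404]
ft_force: [0.0, -10.0, 0.5]
finger_gap: -0.5
```

Call:
step_arm(deltas=[[[0,0.5,0,0,0,0],[0,0.5,0,0,0,0]]])

```text
clock: 19.9
ee_pos: [526.6, 15.2, 135.7]
eef_rot: [-3.092, 1.568, -1.451]
ft_force: [-0.8, -10.5, -0.2]
finger_gap: 0.2
```

Call:
step_arm(deltas=[[[0,0.5,0,0,0,0],[0,0.5,0,0,0,0]]])

```text
clock: 20.07
ee_pos: [526.6, 15.2, 135.7]
eef_rot: [-3.113, 1.568, -1.472]
ft_force: [-0.1, -12.3, 0.5]
finger_gap: 0.1
```

The lock stopped firmly at y=15.2 with 12 N. I'll let go and measure the tab position from the same viewpoint as before.

Call:
step_arm(deltas=[[[0.1,-3,0,0,0,0],[0.6,-10,0,0,0,0],[1,-18,0,0,0,0],[1,-20,15,0,0,0],[1,-20,45,0,0,0],[-2,5,75,0,0,0],[-8,40,94,0,0,0],[-14,72,94,0,0,0],[-16,94,94,0,0,0],[-16,94,94,0,0,0],[-16,94,94,0,0,0]]])

```text
clock: 20.98
ee_pos: [510.3, 113.2, 229.7]
eef_rot: [-0.143, 1.57, 1.503]
ft_force: [-0.7, -1.3, 0.1]
finger_gap: 0.0
```

Run:
```python
from h import *
w=capture("wrist");s=read_state()
print(s['clock'],s['ee_pos'],s['ft_force'],w['world_from_camera'])
np.save("w9.npy",w,allow_pickle=True)
O=[521.6,74.3,0];c=proj(w,O-20*Y+[0,0,125]).astype(int);print(c)
u,v=c
cv2.imwrite("pics/w9.png",cv2.resize(w['img'][v-45:v+45,u-70:u+60],None,fx=6,fy=6,interpolation=cv2.INTER_CUBIC))
for n in("w2","w9"):
    q=np.load(n+".npy",allow_pickle=True).item();h=cv2.cvtColor(q['img'],cv2.COLOR_BGR2HSV)
    m=cv2.inRange(h,(5,200,200),(20,255,255));k,l,st,ce=cv2.connectedComponentsWithStats(m);i=1+np.argmax(st[1:,4])
    p=plane(q,*ce[i],153)-np.array(O);print(n,st[i],ce[i],'tab xl,yl',p@X,p@Y)
    r=cv2.inRange(h,(170,120,100),(180,255,255))|cv2.inRange(h,(0,120,100),(4,255,255));k,l,st,ce=cv2.connectedComponentsWithStats(r)
    for j in range(1,k):
        if st[j,4]>4: p=plane(q,*ce[j],125)-np.array(O);print('  red',st[j],p@X,p@Y)
```

```text
21.0333 [510.541 111.708 229.64 ] [ 0.508 -1.558 -1.055] [[ -0.076  -0.942  -0.326 425.41 ]
 [  0.997  -0.071  -0.025 106.485]
 [  0.     -0.327   0.945 372.21 ]
 [  0.      0.      0.      1.   ]]
[195 219]
w2 [138 231  20  19 292] [147.897 239.606] tab xl,yl -1.5593231614167886 -50.90574642008076
  red [242 220   2   4   7] -0.2806200693057639 13.47519186648343
  red [198 223   6   4  16] -0.08541136714385962 -19.577141286912152
w9 [150 223  19  18 300] [158.923 231.363] tab xl,yl -1.4886933268294003 -39.287982660369785
  red [193 218   6   4  17] -0.07069278311841626 -19.69215648899546
  red [238 218   2   3   5] -0.1212517693676661 13.222598719055506
```

View pics/w9.png

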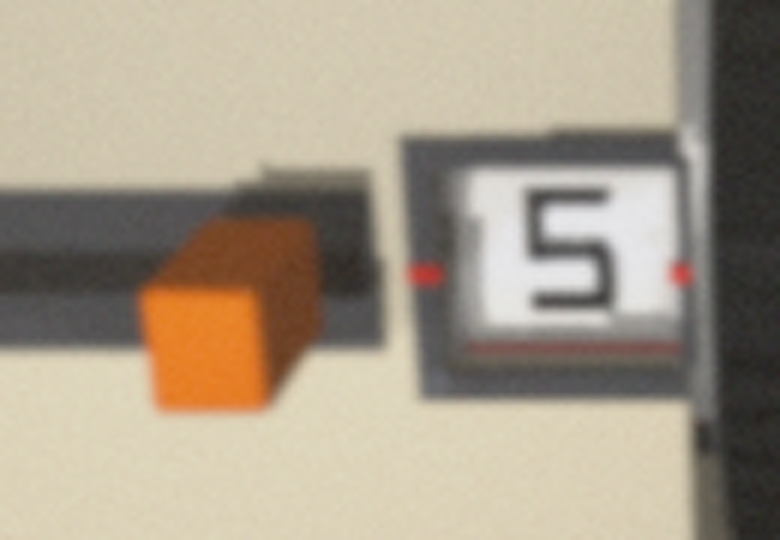

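The lock tab is now at light-source y = -39.3 (home is -40), stopped against a firm end. The 5 is in the window and the tool is clear.

Run:
```python
from h import *
w=np.load("w9.npy",allow_pickle=True).item()
O=np.array([521.5,74.3,0]);f=lambda x,y:(125+(x+.5)/6-.5,174+(y+.5)/6-.5)
a=[line_angle(w,*f(x,y)[::-1],O,41) for x,y in((568,187),(575,307))];print('offset',np.mean(a))
print(close_job())
```

```text
offset -0.003265296472167334
the job is handed in; nothing more can be done
None
```

The wheel is on 5, the orange lock is home, and the job was handed in at about 21 s of the 72 s allowed.

- **Rolling the wheel:** I used two forward strokes with the shut fingertips on the tyre. They went about 0.12 rad too far. Near-oblique views had hidden this by parallax, and a view from straight above showed it. One short stroke back put the 5 within about 0.02 rad of centre before locking. Readings at the stroke ends were 6–13 N, but force was not recorded continuously between them.
- **Sliding the lock:** I pushed the tab from behind with readings of 1–3 N until it stopped firmly. The push there reached about 12 N, then I let go.
- **Last checks:** the tab measures y = -39.3 mm against -40 mm nominal, within the 2 mm calibration. The 5 measures -0.003 rad from centre, using a drum radius I fitted at about 41 mm. The arm is clear of everything.
- **Disagreements:** the lock moved only about 11–12 mm, not the 14 mm given for fully drawn back. The first picture also shows it starting about 11.6 mm out, so I take it as home. I took no final picture of the loose objects on the bench, but the fingertips only made contact at the tyre and the tab.

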